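Wipe a sample slide and show its label to the reader

TASK

Pick up the cork block and with it, not with the fingers, wipe the two brass offcuts off the glazing sample slide, leaving the slide on its stand, then set the block down on the bench or the board. Then take the slide by its clear part and hold its frosted end (the end with the small corner notch), label up and level, over the round target on the reader's foot, 12 cm above the bench, the frosted end pointing straight at the reader's post. The program finishes while still holding it there; do not drop the slide and do not disturb the eraser lying near by.

Things in the scene. Friction and masses are not known exactly. Their poses are not given: they have to be found in the camera images.
- slide_centre (a point): Centre (half-way up) of the glazing sample slide: loose acrylic plate 110 x 46 x 5 mm, 60 g; x along the 110 mm towards the frosted end, z out of the label face. x = -55 to +20 mm is clear blue-green, the rest frosted. It starts label up on the stand, mid-plane 47.5 mm above the bench, frosted end in any direction. Grasp across the 46 mm, best near x = -35 mm, where the edges overhang the stand.
- slide_label (a point): Centre of the slide's frosted white end, 37.5 mm from slide_centre along the slide's +x, same axes. The end is 35 mm long, carries a cream label on its +z face and has a 10 x 10 mm notch cut out of its +x, +y corner.
- chip_a_centre (a point): Centre of a loose sawn brass offcut, 10 x 16 x 8 mm, 11 g, lying on the frosted end of the slide; its underside is then 50 mm above the bench. Wiped off, it drops to the board or the bench.
- chip_b_centre (a point): Centre of the second brass offcut, like the first, also on the frosted end.
- block_centre (a point): Centre (half-way up) of the cork sanding block, loose, 33 (x) x 90 (y) x 26 (z) mm, 60 g, underside 13 mm below, flat on the bench in front of the board. Grasp it across the 33 mm at the middle, with the fingertips ending 8 mm above its underside or higher, so that they pass over the 8 mm offcuts.
- stand: Sample stand, fixed on the white 7 mm thick model board. Origin under its 120 x 50 x 5 mm foot (z = 7 mm); x along the length and the slide. A 22 mm wide column, 118 mm long, carries the slide 38 mm above the origin between 3 mm end lips (2 mm play); low side stops at mid-length only: 14 mm long, 31 mm to each side of the axis, 41 mm high.
- reader: Label reader, fixed on the bench: grey camera head on a round post. Origin on the bench, post at x = +10 mm; front is -x, where a black foot 60 mm wide, 5 mm high reaches out 170 mm with a black and white round target at x = -130 mm. The head spans 150 to 215 mm in height and x = -35 to +40 mm.
- read_spot (a point): The place for the centre of the frosted end (slide_label): straight above the centre of the target, 120 mm above the bench; same axes as the reader (its +x points from here level to the post, and the slide's +x is to point the same way).
- eraser_centre (a point): Centre of a blue and white eraser, loose, 20 x 46 x 12 mm, lying on the board near the stand: leave it alone.

How it is judged:
By the outcome, as a careful person would: the job done as asked, in the order asked, and still so for the second after the job is handed in, while the arm keeps its last pose, push and grip.
It also fails if it takes over 54 s, if anything falls off the work surface, if the arm or the gripper's body presses on something with over 40 N, if the wrist force passes 120 N, or if a joint passes its speed limit or range.

ROBOT

A 6-joint arm with a two-finger parallel gripper is mounted at the origin on a cart in front of the work surface, level with it; the furniture and walls round the work are solid. World frame = base frame: x ahead of the robot, y to its left, z up, the work surface at z = 0. Lengths are in m, angles in rad, forces in N, time in s.
With the tool pointing down it reaches from about 0.425 to 0.95 m from the base axis. Payload 3.5 kg.
Tool frame: the origin (TCP) lies at the very end of the fingers, on their centre line; the grasp point (between the pads) lies 19 mm behind it; z points along the fingers, y is the direction in which the jaws open and shut (so a half turn about z gives the same grasp; the last joint's range is limited). The gripper opens to 85 mm and grips with 20 to 120 N. Pads are 22 mm wide; open, the fingers measure 114 mm over their backs; the gripper's body (76 mm by 85 mm) begins 54 mm behind the grasp point. The pads swing forward as they close: fully open they stand 13 mm farther back than shut.
Start: joints at [1.007, 0.286, 1.577, -0, 1.279, -0.15], TCP at [0.271, 0.618, 0.231] pointing down, gripper open.
Joint ranges: [-2.77, 2.77], [-0.9, 2.22], [0.21, 2.48], [-1.53, 4.67], [0.24, 2.81], [-2.84, 2.84]. Speed limits (rad/s): [2.79, 2.79, 3.14, 3.14, 3.14, 3.14].

INTERFACE

Orientations are given as a unit quaternion [x, y, z, w].
In Python, from plant import get_state, read_camera, get_calibration, ticket, search_frame, cut_out, pinpoint gives the robot as it stands.
- The arm moves only by the tool move_arm, never from a script. Its argument "plan" is a list that holds one entry, the list of rows, each a list of 7 numbers: the turn, a rotation vector about the tool's x, y, z in degrees, then the shift along the tool's x, y, z in m, then the finger opening in m, from 0 to 0.0854. In form: [[[ax, ay, az, x, y, z, hand], ...]]. A call has exactly 5 rows; each row is the pose to reach, as a shift and turn from the pose measured when the call began, along the tool's axes at that moment; what a row does not reach only later rows make up. A row lasts 1/8 s, in which the tool goes at most 62.5 mm and 10.7 degrees, less where a joint would pass 70% of its speed; a pose out of reach is approached as far as the arm can. A call with a gripper value outside its range is refused whole. The fingers move at their own pace and stop on an object; "force" is the grip in N (left out, the last holds). Time passes only in rows, so rows that repeat a pose let the fingers close, or fill a call up. It gives the time, the measured TCP pose, the force and the opening at its end, in the units of the state.
- get_state(): the state, without advancing time (a new reading comes with each control period).
- read_camera(name): name is "scene" or "top" or "wrist"; returns the picture (384x512x3 uint8, red, green, blue); there is no depth.
- get_calibration(name): a dict with "mtx" (3x3 intrinsics, pixels), "extrinsics" (4x4, takes a point from camera to world coordinates); the wrist camera has in their place "hand_eye" (4x4, takes a point from camera to tool coordinates, whose origin is the TCP and whose axes are the flange's). Camera axes: x right, y up, looking along -z (the intrinsics and any distortion apply to the point x, -y, -z); pixel columns grow to the right and rows downward; lengths in m; the calibration is good to about 2 mm. A picture is of the moment at which its call begins: read the wrist's pose just before it. get_calibration takes no time and is no camera call.
- ticket.sign_off(): hands the job in, once; it reports no verdict.
Trained networks look in the newest picture that a camera, given by its name, has taken for a name from the list of things; names that differ only in an ending like _2 or _b are one class to them, and where a whole thing is asked for, a point or a joint stands for the part that bears it (a point fixed in the world has none). Each returns a list of dicts, best first, with "p" (0 to 1); they miss things now and then, are a little off and sometimes report something else, mostly with a low value. They report only what shows in the picture. A call takes as long as a camera call.
- search_frame(camera, query): "centre" ([column, row] in pixels, amid what is visible of it).
- cut_out(camera, query): "pixels" (384x512 bool, what is visible of it) and "centre" ([column, row] in pixels, amid what is visible of it).
- pinpoint(camera, query): "centre" ([column, row] in pixels: a listed point, or the origin of a listed thing).
The state is a dict: "time": time; "qpos": joint angles; "dq": joint speeds; "joint_efforts": joint torques, N m; "eef_pos": TCP position; "tcp_rot": TCP orientation; "contact_force": force on the tool from outside, world axes, zero at the start; "wrist_torque": the same for the moment, N m; "opening": opening from 0.0 (shut) to 1.0 (fully open).
Only numpy, scipy, OpenCV 4.12 (cv2) and the standard library are available. Lean on these libraries where they do the work, as an engineer would, in place of code of your own. Each camera call takes 0.05 s, during which the arm holds its last target.

## Working session

There is one attempt and no reset: what is moved stays moved. The work goes in short steps, Python scripts to look and compute and a tool call to move; the robot and the scene stay as the last step left them, time stands still between calls to the robot, and variables do not carry over. Pictures are saved under pics/ and viewed, and the job is handed in when it is done.

Besides the shell and the picture viewer there is one more tool, called after "Emit:" as a command line: name --argument value ..., lists and objects as JSON in quotes. move_arm: Moves the arm, as the interface text tells. Its arguments: {"type":"object","properties":{"plan":{"type":"array","items":{"type":"array","items":{"type":"array","items":{"type":"number"}}}},"force":{"type":"number"}},"required":["plan"]}

```bash
ls; mkdir -p pics; python3 - <<'E'
from plant import *
import cv2
s=get_state();print(s)
for n in ["scene","top","wrist"]:
    im=read_camera(n);cv2.imwrite(f"pics/{n}0.png",im[:,:,::-1])
    c=get_calibration(n);print(n,c)
    for q in ["slide_centre","slide_label","chip_a_centre","block_centre","stand","reader","read_spot","eraser_centre"]:
        try:
            r=pinpoint(n,q);print(q,[(x["p"],x["centre"]) for x in r][:4])
        except Exception as e: print(q,e)
print(get_state()["time"])
E
```

```text
pics
{'time': 0.0, 'qpos': array([ 1.00700453e+00,  2.87160372e-01,  1.57820784e+00,  2.30153314e-05,
        1.27863235e+00, -1.50003977e-01]), 'dq': array([-1.33856632e-03, -1.15378140e-03,  3.64292694e-04,  1.18271612e-03,
       -5.64497611e-05,  5.71324291e-04]), 'joint_efforts': array([ 1.03078426e-04, -4.05983448e+01, -2.92618918e+01, -1.19427878e-04,
        5.82071269e-03,  7.63003015e-06]), 'eef_pos': array([0.27100846, 0.61746704, 0.22993404]), 'tcp_rot': array([ 2.05424155e-01,  9.78672298e-01, -1.12423932e-03, -4.30946751e-04]), 'contact_force': array([-0.59116141, -0.14104032, -0.01934314]), 'wrist_torque': array([ 0.02467311,  0.05435778, -0.00664654]), 'opening': 0.9982648076261819}
scene {'mtx': array([[457.36030347,   0.        , 256.18625937],
       [  0.        , 457.36030347, 196.84889922],
       [  0.        ,   0.        ,   1.        ]]), 'extrinsics': array([[-8.90583303e-01,  1.91279054e-01, -4.12642344e-01,
         1.11138695e-01],
       [-4.54819209e-01, -3.72684629e-01,  8.08854532e-01,
         1.14190052e+00],
       [ 9.31470926e-04,  9.08030006e-0
[... 1126 characters left out ...]
2.9, 197.2]), (0.37, [332.3, 158.6])]
wrist {'mtx': array([[269.16536275,   0.        , 256.21731847],
       [  0.        , 269.16536275, 191.90419608],
       [  0.        ,   0.        ,   1.        ]]), 'hand_eye': array([[ 7.42564294e-04,  9.64848745e-01,  2.62804770e-01,
         6.60246810e-02],
       [ 9.99998738e-01, -3.47280654e-04, -1.55054283e-03,
         8.34840760e-04],
       [-1.40477230e-03,  2.62805590e-01, -9.64847785e-01,
        -1.42072040e-01],
       [ 0.00000000e+00,  0.00000000e+00,  0.00000000e+00,
         1.00000000e+00]])}
slide_centre []
slide_label []
chip_a_centre []
block_centre []
stand []
reader [(0.57, [205.9, 290.5])]
read_spot []
eraser_centre []
1.35
```

View pics/scene0.png

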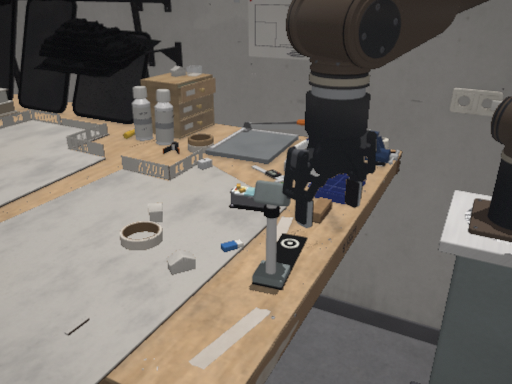

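View pics/top0.png

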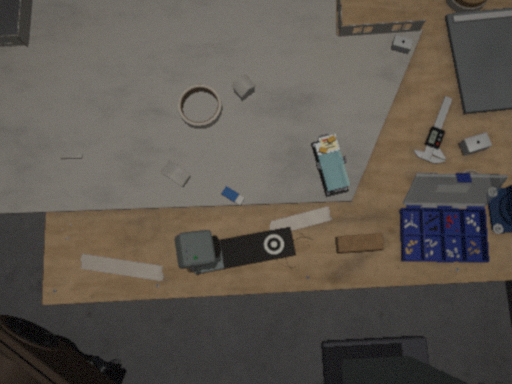

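View pics/wrist0.png

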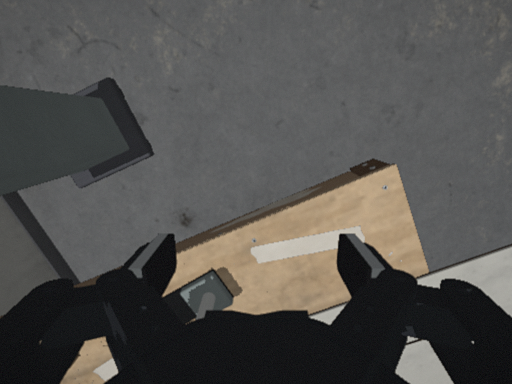

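The top view shows the slide at about (331,165) with its frosted end up the picture at (328,143). The block is at (359,243), the target at (274,244), the post near (205,252) and the eraser at (232,195). Next I'll zoom in and compute positions.

```bash
cat > h.py <<'E'
import numpy as np, cv2
from plant import *
from scipy.spatial.transform import Rotation as R
def cam(name,pose=None):
    c=get_calibration(name);K=np.array(c["mtx"])
    if name=="wrist":
        p,q=pose;T=np.eye(4);T[:3,:3]=R.from_quat(q).as_matrix();T[:3,3]=p
        E=T@np.array(c["hand_eye"])
    else: E=np.array(c["extrinsics"])
    return K,E,c
def ray(name,px,z,pose=None):
    K,E,c=cam(name,pose)
    d=np.array([(px[0]-K[0,2])/K[0,0],-(px[1]-K[1,2])/K[1,1],-1.])
    d=E[:3,:3]@d;o=E[:3,3];t=(z-o[2])/d[2];return o+t*d
def proj(name,P,pose=None):
    K,E,c=cam(name,pose);p=np.linalg.inv(E)@np.r_[P,1]
    return np.array([K[0,0]*p[0]/-p[2]+K[0,2],-K[1,1]*p[1]/-p[2]+K[1,2]])
E
python3 - <<'E'
from h import *
print(get_calibration("top").keys())
T=lambda px,z:print(px,z,np.round(ray("top",px,z),4))
T([331.3,157],.0475);T([327,143.5],.05);T([357.6,247.1],.013);T([326.8,164.7],.007)
T([211.9,255.3],0);T([274,244],.005);T([232,195],.013)
im=cv2.imread("pics/top0.png")
cv2.imwrite("pics/topz1.png",cv2.resize(im[125:275,290:390],None,fx=5.3,fy=4*1.0,interpolation=cv2.INTER_CUBIC) if 0 else cv2.resize(im[120:265,295:395],(400*1,580),interpolation=cv2.INTER_CUBIC))
cv2.imwrite("pics/topz2.png",cv2.resize(im[180:280,160:310],(750,500),interpolation=cv2.INTER_CUBIC))
for q in ["slide_centre","block_centre","reader","chip_a_centre","eraser_centre"]:
    read_camera("top")
    for r in cut_out("top",q)[:2]:
        m=r["pixels"].astype(np.uint8); 
        print(q,r["p"],r["centre"],m.sum(),cv2.minAreaRect(np.argwhere(m)[:,::-1].astype(np.float32)))
E
```

```text
dict_keys(['mtx', 'extrinsics'])
[331.3, 157] 0.0475 [0.6031 0.2097 0.0475]
[327, 143.5] 0.05 [0.6308 0.2164 0.05  ]
[357.6, 247.1] 0.013 [0.4238 0.167  0.013 ]
[326.8, 164.7] 0.007 [0.598  0.2146 0.007 ]
[211.9, 255.3] 0 [0.4242 0.4596 0.    ]
[274, 244] 0.005 [0.4397 0.3332 0.005 ]
[232, 195] 0.013 [0.5433 0.4134 0.013 ]
slide_centre 0.88 [333.0, 160.5] 1163 ((331.5294189453125, 162.11766052246094), (54.327980041503906, 24.253562927246094), 75.96376037597656)
block_centre 0.57 [355.7, 244.9] 826 ((359.5075988769531, 243.10659790039062), (17.669267654418945, 47.02305221557617), 85.91438293457031)
block_centre 0.29 [332.2, 166.4] 1126 ((331.4872131347656, 162.17037963867188), (54.439998626708984, 23.31999969482422), 73.73979187011719)
reader 0.64 [229.5, 247.9] 3964 ((235.1415252685547, 250.0476837158203), (43.71037292480469, 119.53788757324219), 86.8201675415039)
chip_a_centre 0.65 [331.8, 161.6] 1063 ((331.73583984375, 162.07545471191406), (53.02117156982422, 23.626014709472656), 74.05460357666016)
chip_a_centre 0.62 [332.4, 141.6] 40 ((331.20001220703125, 138.90000915527344), (5.366562843322754, 7.602630138397217), 63.43495178222656)
eraser_centre 0.65 [233.9, 195.0] 204 ((232.80880737304688, 195.48529052734375), (22.12331771850586, 9.603919982910156), 30.963754653930664)
```

View pics/topz1.png

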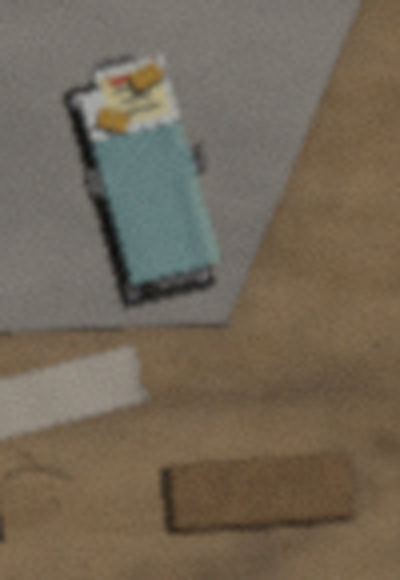

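View pics/topz2.png

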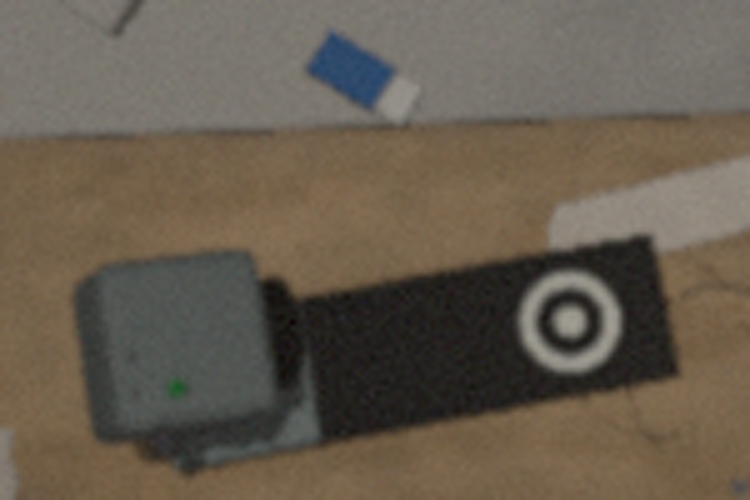

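```bash
cat >> h.py <<'E'
def Rdown(yaw): # yaw (deg) of tool y, tool pointing down
    a=np.deg2rad(yaw);y=np.array([np.cos(a),np.sin(a),0]);z=np.array([0,0,-1.]);x=np.cross(y,z)
    return np.c_[x,y,z]
def yawof(q):
    M=R.from_quat(q).as_matrix();return np.degrees(np.arctan2(M[1,1],M[0,1]))
def go(target,yaw):
    s=get_state();M=R.from_quat(s["tcp_rot"]).as_matrix()
    d=M.T@(np.array(target)-s["eef_pos"]);w=R.from_matrix(M.T@Rdown(yaw)).as_rotvec(degrees=True)
    print("t",round(s["time"],2),"pos",np.round(s["eef_pos"],4),"yaw",round(yawof(s["tcp_rot"]),2),"open",round(s["opening"],3),"F",np.round(s["contact_force"],1),"q",np.round(s["qpos"],2))
    print("turn",np.round(w,1),"shift",np.round(d,4),"rows",np.linalg.norm(d)/.0625,np.linalg.norm(w)/10.7)
E
python3 - <<'E'
from h import *
Z=lambda u,v:(295+u/4-.375,120+v/4-.375)
Y=lambda u,v:(160+u/5-.4,180+v/5-.4)
def ang(a,b): d=b-a;return np.degrees(np.arctan2(d[1],d[0])),np.linalg.norm(d[:2])
S={k:ray("top",Z(*v),.05) for k,v in dict(bl=(130,283),br=(217,265),tr=(165,57)).items()}
print(S,ang(S["br"],S["tr"]),ang(S["br"],S["bl"]))
print("slide c",(S["bl"]+S["tr"])/2)
for c in [(146,75),(112,120)]: print("chip",ray("top",Z(*c),.056))
B={k:ray("top",Z(*v),.026) for k,v in dict(tl=(172,466),tr=(350,455),br=(352,518),bl=(172,530)).items()}
print(B,ang(B["tr"],B["tl"]),ang(B["br"],B["bl"]),ang(B["bl"],B["tl"]),"c",sum(B.values())/4)
t=ray("top",Y(570,321),.005);print("target",t)
F=[ray("top",Y(*p),.005) for p in [(303,298),(652,237),(320,440),(678,373)]]
print("foot",F,ang(F[1],F[0]),ang(F[3],F[2]),ang(F[1],F[3]))
print("notes eraser",ray("top",(232.8,195.5),.019))
go([.424,.167,.2],0)
E
```

```text
{'bl': array([0.53507367, 0.22357305, 0.05      ]), 'br': array([0.54178771, 0.18009582, 0.05      ]), 'tr': array([0.65001215, 0.19704178, 0.05      ])} (np.float64(8.899205903653348), np.float64(0.10954312292473664)) (np.float64(98.77864974859875), np.float64(0.04399258828612075))
slide c [0.59254291 0.21030742 0.05      ]
chip [0.63922992 0.20820572 0.056     ]
chip [0.61686899 0.22690917 0.056     ]
{'tl': array([0.44653137, 0.20686958, 0.026     ]), 'tr': array([0.44723929, 0.11844201, 0.026     ]), 'br': array([0.41621383, 0.12054727, 0.026     ]), 'bl': array([0.41510064, 0.20942877, 0.026     ])} (np.float64(90.45867946494269), np.float64(0.08843039529582486)) (np.float64(90.71755506609625), np.float64(0.08888847369059745)) (np.float64(-4.65495209331333), np.float64(0.03153474285148579)) c [0.43127128 0.16382191 0.026     ]
target [0.44016694 0.33402283 0.005     ]
foot [array([0.45523236, 0.44128637, 0.005     ]), array([0.4723964 , 0.29889521, 0.005     ]), array([0.39810722, 0.43639522, 0.005     ]), array([0.417014  , 0.29186482, 0.005     ])] (np.float64(96.87335466749326), np.float64(0.14342192207429197)) (np.float64(97.45284412154403), np.float64(0.14576180474575212)) (np.float64(-172.76541949599883), np.float64(0.05582684234292723))
notes eraser [0.541003   0.41142484 0.019     ]
t 1.85 pos [0.2714 0.618  0.2313] yaw 66.29 open 1.003 F [-0.   0.3  0.1] q [ 1.01  0.29  1.58 -0.    1.28 -0.15]
turn [-0.   0.  66.3] shift [-0.3211 -0.3516  0.0313] rows 7.634972133744307 6.195421782861682
```

Emit:
move_arm --plan '[[[0,0,10,-0.03,-0.03,-0.04,0.085],[0,0,20,-0.07,-0.075,-0.045,0.085],[0,0,30,-0.11,-0.12,-0.045,0.085],[0,0,40,-0.15,-0.165,-0.045,0.085],[0,0,50,-0.19,-0.207,-0.045,0.085]]]'

```text
time: 2.48
eef_pos: [0.3624, 0.3503, 0.2766]
tcp_rot: [0.602, 0.799, 0.0, 0.0]
contact_force: [1.1, -0.5, 0.0]
opening: 0.995
```

```bash
python3 -c "
from h import *
go([.430,.165,.2],.6)"
```

```text
t 2.48 pos [0.3624 0.3503 0.2766] yaw 15.98 open 0.995 F [ 1.1 -0.5  0. ] q [ 0.57 -0.13  1.94 -0.    1.33  0.29]
turn [ 0.1 -0.  15.4] shift [-0.1968  0.0139  0.0766] rows 3.386219275217262 1.437812307061338
```

Emit:
move_arm --plan '[[[0,0,8,-0.05,0.003,0.025,0.085],[0,0,15.4,-0.1,0.007,0.05,0.085],[0,0,15.4,-0.15,0.011,0.075,0.085],[0,0,15.4,-0.197,0.014,0.1,0.085],[0,0,15.4,-0.197,0.014,0.1,0.085]]]'

```text
time: 3.1
eef_pos: [0.4296, 0.1623, 0.1746]
tcp_rot: [0.705, 0.709, -0.001, -0.001]
contact_force: [0.1, -1.3, -0.7]
opening: 0.992
```

```bash
cat > look.py <<'E'
import sys
from h import *
n=sys.argv[1]
s=get_state();pose=(s["eef_pos"],s["tcp_rot"])
im=read_camera("wrist");cv2.imwrite(f"pics/{n}.png",cv2.resize(im[:,:,::-1],(768,576),interpolation=cv2.INTER_CUBIC))
for a in sys.argv[2:]:
    q,z=a.split(":")
    for r in pinpoint("wrist",q)[:2]: print(q,r["p"],r["centre"],np.round(ray("wrist",r["centre"],float(z),pose),4))
np.save("pose.npy",np.r_[pose[0],pose[1]])
print(np.round(pose[0],4),yawof(pose[1]))
E
python3 look.py w1 block_centre:0.013 slide_centre:0.0475 slide_label:0.0475
```

```text
block_centre 0.65 [259.1, 178.7] [0.4334 0.1628 0.013 ]
block_centre 0.18 [455.0, 122.9] [0.6465 0.2264 0.013 ]
slide_centre 0.87 [424.5, 137.5] [0.5949 0.2127 0.0475]
slide_label 0.89 [461.3, 130.6] [0.6295 0.2195 0.0475]
[0.4296 0.1623 0.1746] 0.2973693023620422
```

View pics/w1.png

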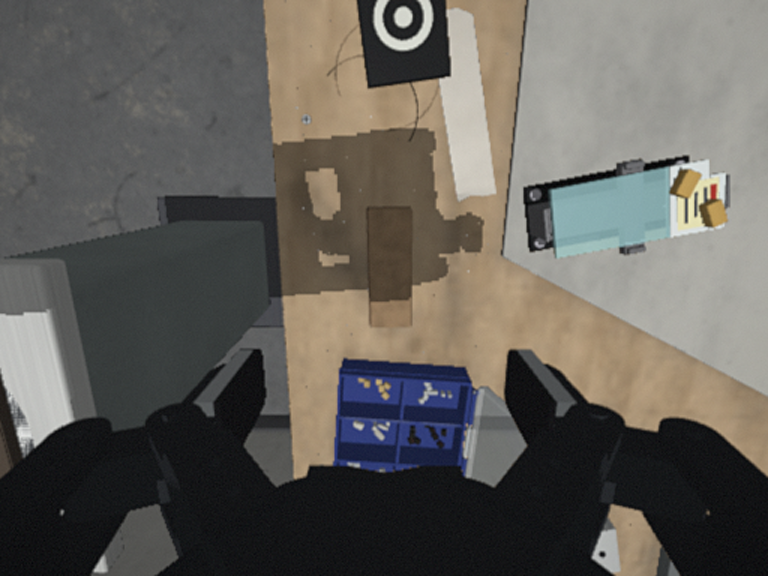

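The wrist picture shows the block from (369,207) to (411,327), the target at (404,16), and the slide with both chips around (625,205), all in 768-wide pixels.

```bash
python3 - <<'E'
from h import *
p=np.load("pose.npy");pose=(p[:3],p[3:])
W=lambda u,v,z:ray("wrist",(u/1.5-.17,v/1.5-.17),z,pose)
B=[W(*c,.026) for c in [(368,207),(411,207),(411,327),(370,327)]]
print(np.round(B,4),np.mean(B,0))
S=[W(*c,.05) for c in [(550,190),(555,257),(731,229),(670,169),(673,236),(709,161)]]
print(np.round(S,4))
a=S[2]-S[1];print("slide yaw",np.degrees(np.arctan2(a[1],a[0])),np.linalg.norm(a),"c",(S[0]+S[2])/2)
print("target",W(403.5,16,.005))
go([.4315,.164,.010],0.6)
E
```

```text
[[0.418  0.2098 0.026 ]
 [0.4485 0.21   0.026 ]
 [0.4505 0.1198 0.026 ]
 [0.4191 0.1195 0.026 ]] [0.4340486  0.16479548 0.026     ]
[[0.5358 0.2229 0.05  ]
 [0.5441 0.1793 0.05  ]
 [0.6575 0.1987 0.05  ]
 [0.6102 0.2362 0.05  ]
 [0.6203 0.1939 0.05  ]
 [0.6338 0.2412 0.05  ]]
slide yaw 9.706186500562204 0.11497811209317602 c [0.59664781 0.21078771 0.05      ]
target [0.44177807 0.33546182 0.005     ]
t 3.3 pos [0.4305 0.1657 0.1777] yaw 0.65 open 0.996 F [ 0.  -0.3 -0.4] q [ 0.15 -0.15  2.14  0.    1.15  0.14]
turn [ 0.2 -0.1  0. ] shift [-0.0019  0.0005  0.1677] rows 2.6830650672025276 0.01636378175343657
```

Emit:
move_arm --plan '[[[0,0,0,0,0.001,0.05,0.085],[0,0,0,-0.001,0.002,0.1,0.085],[0,0,0,-0.001,0.002,0.145,0.085],[0,0,0,-0.001,0.002,0.167,0.085],[0,0,0,-0.001,0.002,0.167,0.085]]]'

```text
time: 3.92
eef_pos: [0.4318, 0.1659, 0.0097]
tcp_rot: [0.702, 0.712, 0.0, -0.0]
contact_force: [-1.0, 0.8, 0.3]
opening: 0.994
```

```bash
python3 look.py w2 block_centre:0.013; python3 -c "
from h import *
go([.4325,.164,.010],.6)"
```

```text
block_centre 0.79 [255.8, 244.8] [0.4323 0.1644 0.013 ]
[0.4318 0.1659 0.0097] 0.7766691466220896
t 4.03 pos [0.434  0.1659 0.012 ] yaw 0.74 open 0.995 F [ 1.1  0.  -0.6] q [0.15 0.14 2.22 0.   0.78 0.13]
turn [ 0.3 -0.1  0.1] shift [-0.0019 -0.0016  0.002 ] rows 0.05022017188382177 0.031146050378831037
```

View pics/w2.png

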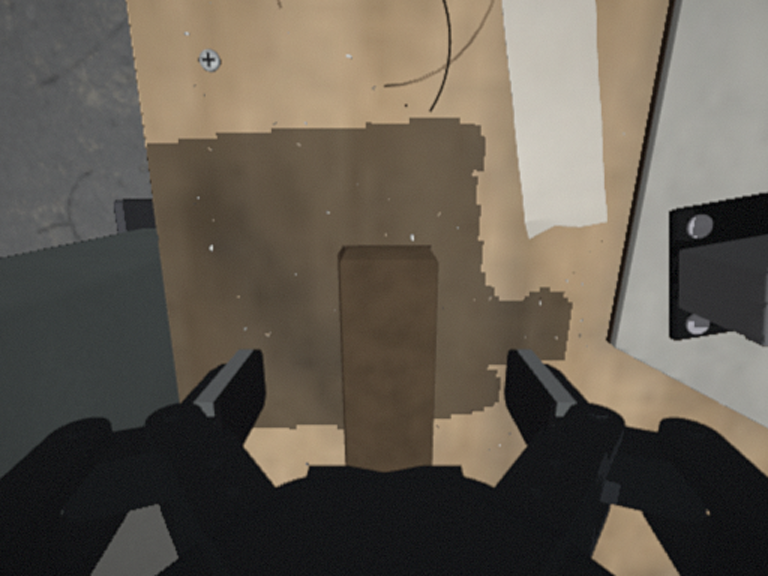

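The block lies centred between the fingers at column 388. State readings show about 1–2 mm of noise. Closing now.

Emit:
move_arm --plan '[[[0,0,0,0,0,0,0.06],[0,0,0,0,0,0,0.04],[0,0,0,0,0,0,0.02],[0,0,0,0,0,0,0.02],[0,0,0,0,0,0,0.02]]]' --force 45

```text
time: 4.65
eef_pos: [0.4349, 0.166, 0.0129]
tcp_rot: [0.703, 0.712, 0.003, 0.002]
contact_force: [-0.4, 0.3, 6.6]
opening: 0.362
```

```bash
python3 -c "
from h import *
go([.4325,.164,.2],.6)
import time
s=[get_state()['eef_pos'] for i in range(3)];print(s)"
```

```text
t 4.65 pos [0.4349 0.166  0.0129] yaw 0.73 open 0.362 F [-0.4  0.3  6.6] q [0.15 0.14 2.21 0.   0.78 0.13]
turn [ 0.4 -0.1  0.1] shift [-0.0017 -0.0012 -0.1871] rows 2.9943657213911297 0.03860377335295729
[array([0.4349028 , 0.1660176 , 0.01287844]), array([0.4349028 , 0.1660176 , 0.01287844]), array([0.4349028 , 0.1660176 , 0.01287844])]
```

Emit:
move_arm --plan '[[[0,0,0,0,0,-0.03,0.02],[0,0,0,0,0,-0.07,0.02],[0,0,0,0,0,-0.11,0.02],[0,0,0,0,0,-0.115,0.02],[0,0,0,0,0,-0.115,0.02]]]'

```text
time: 5.28
eef_pos: [0.4335, 0.1657, 0.1271]
tcp_rot: [0.703, 0.712, 0.002, 0.001]
contact_force: [0.1, -0.4, -0.6]
opening: 0.36
```

```bash
python3 -c "
from h import *
read_camera('wrist')
im=read_camera('scene');cv2.imwrite('pics/s1.png',cv2.resize(im[120:280,180:380,::-1],(800,600),interpolation=cv2.INTER_CUBIC))
go([.581,.208,.125],9.3)
"
```

```text
t 5.38 pos [0.4327 0.1656 0.1258] yaw 0.73 open 0.363 F [-0.1  0.1 -0.5] q [ 0.15 -0.07  2.17  0.    1.04  0.13]
turn [ 0.2 -0.  -8.6] shift [0.0406 0.1488 0.0013] rows 2.468029660792082 0.8013336454155403
```

View pics/s1.png

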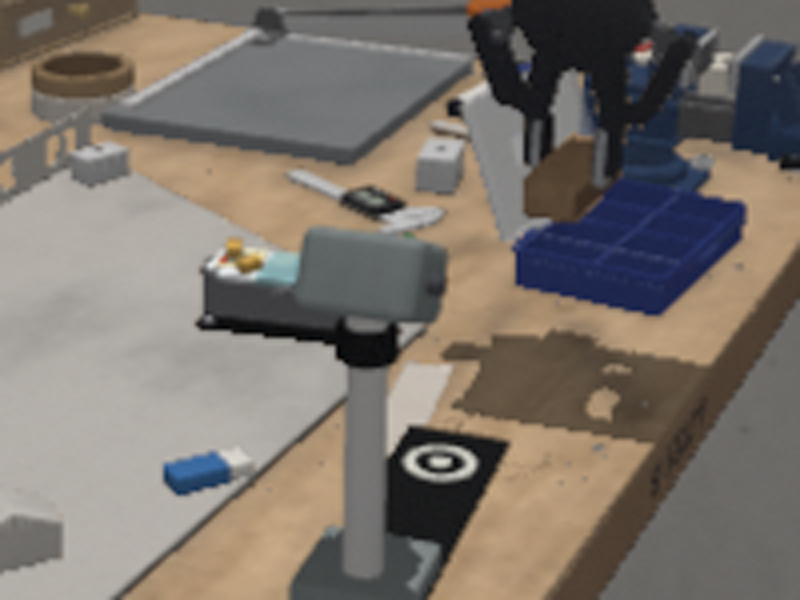

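The block is held clear of the bench at about (565,180). The chips are still on the slide at (240,255). Moving above the start of the wipe.

Emit:
move_arm --plan '[[[0,0,-4,0.013,0.05,0,0.02],[0,0,-8.6,0.027,0.1,0,0.02],[0,0,-8.6,0.04,0.147,0,0.02],[0,0,-8.6,0.04,0.147,0,0.02],[0,0,-8.6,0.04,0.147,0,0.02]]]'

```text
time: 6.0
eef_pos: [0.5775, 0.2071, 0.1239]
tcp_rot: [0.647, 0.762, -0.001, -0.001]
contact_force: [-0.6, -0.4, -1.3]
opening: 0.356
```

```bash
python3 look.py w3 block_centre:.124 slide_label:.05 slide_centre:.0475; python3 -c "
from h import *
go([.581,.208,.0645],9.3)
"
```

```text
block_centre 0.69 [251.9, 244.8] [0.5765 0.2036 0.124 ]
block_centre 0.49 [328.5, 214.3] [0.6158 0.229  0.124 ]
slide_label 0.59 [318.7, 198.4] [0.6295 0.2185 0.05  ]
slide_centre 0.75 [274.7, 198.2] [0.5934 0.2119 0.0475]
[0.5775 0.2071 0.1239] 9.323080350076271
t 6.2 pos [0.578  0.2072 0.1261] yaw 9.33 open 0.362 F [ 0.7  0.1 -0.2] q [0.18 0.26 1.81 0.   1.07 0.02]
turn [ 0.1 -0.   0. ] shift [0.0002 0.0029 0.0616] rows 0.9868694610776824 0.012167953014116138
```

View pics/w3.png

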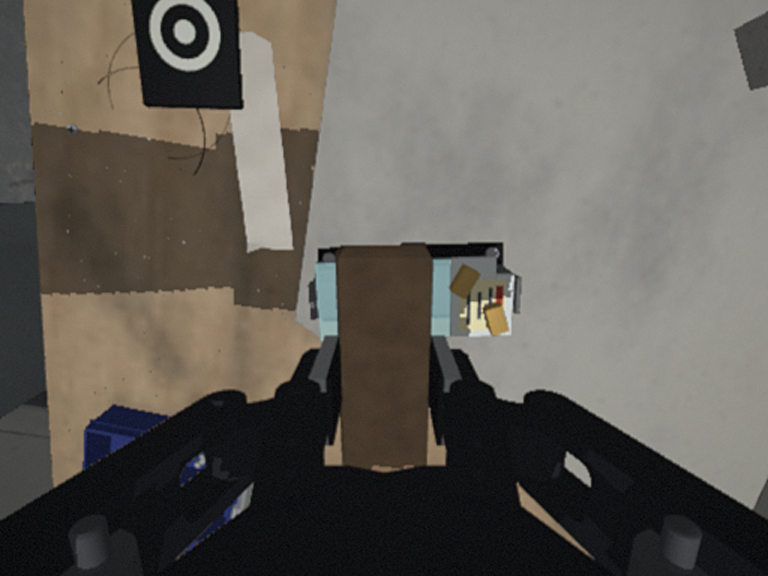

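Block and slide are aligned in the view. The chips are at (463,280) and (496,320), ahead of the block face. Descending in two steps, then wiping.

Emit:
move_arm --plan '[[[0,0,0,0,0.001,0.025,0.02],[0,0,0,0,0.002,0.045,0.02],[0,0,0,0,0.002,0.055,0.02],[0,0,0,0,0.002,0.055,0.02],[0,0,0,0,0.002,0.055,0.02]]]'

```text
time: 6.82
eef_pos: [0.5807, 0.2077, 0.0719]
tcp_rot: [0.647, 0.762, 0.002, 0.001]
contact_force: [-0.3, -0.5, -0.8]
opening: 0.36
```

```bash
python3 -c "
from h import *
P=[]
for i in range(6):
    P.append(get_state()['eef_pos']); im=read_camera('scene') 
print(np.mean(P,0),np.std(P,0))
cv2.imwrite('pics/s2.png',cv2.resize(im[150:230,200:307,::-1],(800,600),interpolation=cv2.INTER_CUBIC))
go([.581,.208,.0645],9.3)
"
```

```text
[0.58072481 0.20771623 0.07198013] [1.19057653e-04 2.89570404e-05 1.34598466e-04]
t 7.12 pos [0.5804 0.2077 0.0716] yaw 9.33 open 0.359 F [-0.4 -0.8 -1.3] q [0.18 0.33 1.83 0.   0.97 0.02]
turn [ 0.2 -0.   0. ] shift [0.0002 0.0006 0.0071] rows 0.11410486500670969 0.016252521950215162
```

View pics/s2.png

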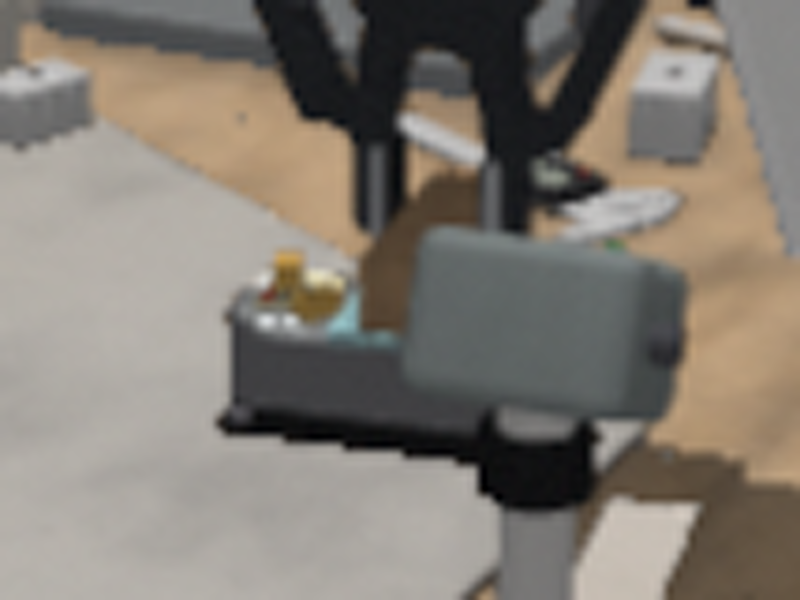

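Emit:
move_arm --plan '[[[0,0,0,0,0,0.003,0.02],[0,0,0,0,0,0.006,0.02],[0,0,0,0,0.004,0.006,0.02],[0,0,0,0,0.01,0.006,0.02],[0,0,0,0,0.016,0.006,0.02]]]'

```text
time: 7.75
eef_pos: [0.5969, 0.2104, 0.0658]
tcp_rot: [0.647, 0.762, 0.002, 0.001]
contact_force: [-1.0, 0.8, -0.8]
opening: 0.36
```

```bash
python3 look.py w4; python3 -c "
from h import *
go([.654,.2205,.0654],9.3)
"
```

```text
[0.5969 0.2104 0.0658] 9.327898336625108
t 7.8 pos [0.5977 0.2104 0.066 ] yaw 9.32 open 0.358 F [-0.2  0.2 -0.5] q [0.18 0.37 1.79 0.   0.97 0.02]
turn [ 0.3 -0.   0. ] shift [0.0009 0.0572 0.0009] rows 0.9153766270540821 0.025027202380563635
```

View pics/w4.png

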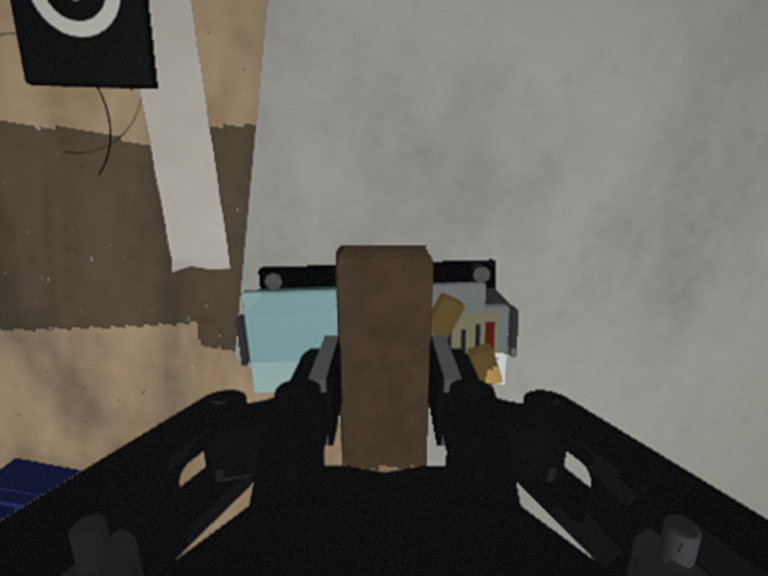

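The block now touches the first chip at (445,315) and the slide hasn't moved. Sweeping on.

Emit:
move_arm --plan '[[[0,0,0,0,0.006,0,0.02],[0,0,0,0,0.012,0,0.02],[0,0,0,0,0.018,0,0.02],[0,0,0,0,0.024,0,0.02],[0,0,0,0,0.03,0,0.02]]]'

```text
time: 8.43
eef_pos: [0.6276, 0.2153, 0.0661]
tcp_rot: [0.647, 0.762, 0.002, 0.001]
contact_force: [0.4, 0.2, 0.3]
opening: 0.36
```

```bash
python3 look.py w5; python3 -c "
from h import *
go([.654,.2205,.0654],9.3)
"
```

```text
[0.6276 0.2153 0.0661] 9.318979658294133
t 8.47 pos [0.6284 0.2153 0.0663] yaw 9.31 open 0.357 F [ 0.5 -0.2  0.1] q [0.18 0.43 1.71 0.   0.99 0.01]
turn [ 0.3 -0.   0. ] shift [0.001  0.0261 0.0011] rows 0.4179913342892665 0.03088035008321797
```

View pics/w5.png

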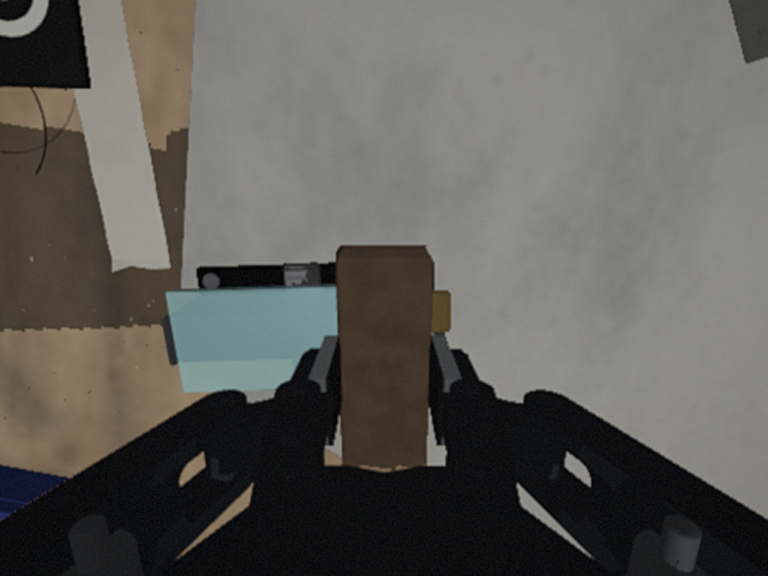

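Emit:
move_arm --plan '[[[0,0,0,0,0.006,0,0.02],[0,0,0,0,0.012,0,0.02],[0,0,0,0,0.018,0,0.02],[0,0,0,0,0.025,0,0.02],[0,0,0,0,0.033,0,0.02]]]'

```text
time: 9.1
eef_pos: [0.6615, 0.2207, 0.0665]
tcp_rot: [0.647, 0.762, 0.002, 0.002]
contact_force: [-0.2, -0.7, -0.8]
opening: 0.361
```

```bash
python3 look.py w6; python3 -c "
from h import *
im=read_camera('scene');cv2.imwrite('pics/s3.png',cv2.resize(im[150:230,200:307,::-1],(800,600),interpolation=cv2.INTER_CUBIC))
go([.654,.2205,.1],9.3)
"
```

```text
[0.6615 0.2207 0.0665] 9.310352872653086
t 9.2 pos [0.662  0.2208 0.0667] yaw 9.3 open 0.36 F [ 0.  -0.2 -1. ] q [0.18 0.49 1.62 0.   1.02 0.01]
turn [ 0.4 -0.   0. ] shift [ 0.0011 -0.0077 -0.0334] rows 0.5481141033655419 0.03607978669152899
```

View pics/w6.png

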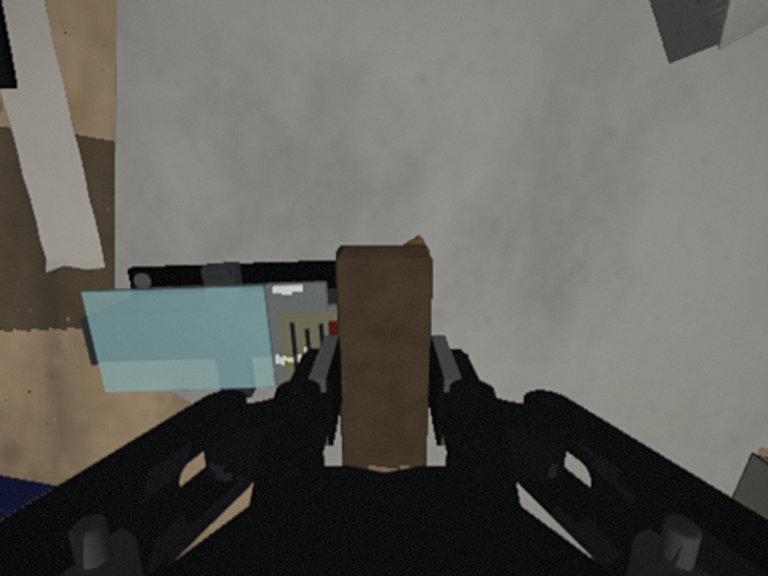

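View pics/s3.png

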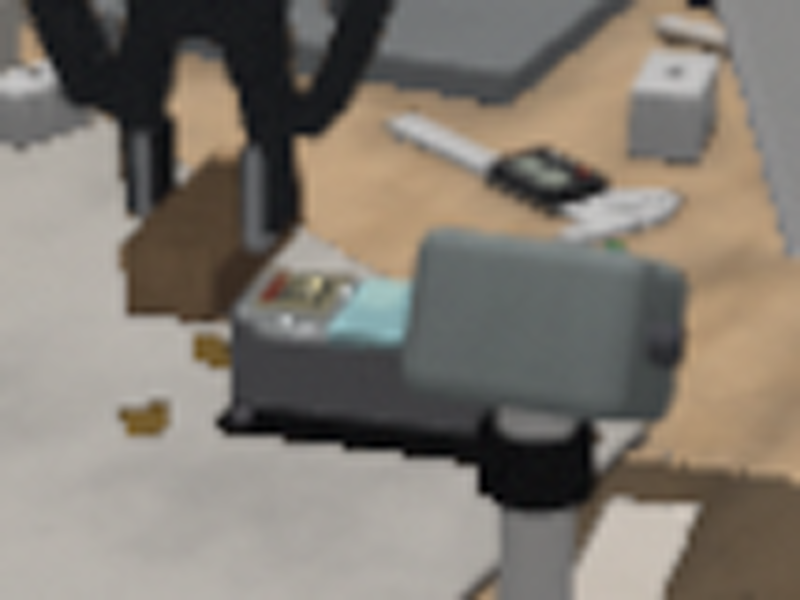

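Both chips are off and lying on the board at (145,415) and (212,350) in the scene crop. The slide is still on the stand. Taking the block back to its place.

```bash
python3 -c "
from h import *
go([.4325,.164,.135],.6)
"
```

```text
t 9.2 pos [0.662  0.2208 0.0667] yaw 9.3 open 0.36 F [ 0.  -0.2 -1. ] q [0.18 0.49 1.62 0.   1.02 0.01]
turn [ 0.4 -0.1  8.7] shift [-0.0189 -0.2352 -0.0699] rows 3.936782194108321 0.8143466659130326
```

Emit:
move_arm --plan '[[[0,0,0,0,0,-0.04,0.02],[0,0,0,0,-0.02,-0.07,0.02],[0,0,3,-0.005,-0.08,-0.07,0.02],[0,0,6,-0.012,-0.14,-0.07,0.02],[0,0,8.7,-0.019,-0.2,-0.07,0.02]]]'

```text
time: 9.82
eef_pos: [0.4654, 0.1691, 0.1354]
tcp_rot: [0.704, 0.71, 0.003, 0.002]
contact_force: [-0.1, -0.8, 0.1]
opening: 0.36
```

```bash
python3 -c "
from h import *
go([.4325,.164,.0145],.6)
"
```

```text
t 9.82 pos [0.4654 0.1691 0.1354] yaw 0.52 open 0.36 F [-0.1 -0.8  0.1] q [ 0.14 -0.01  2.1   0.    1.05  0.13]
turn [ 0.4 -0.1 -0.1] shift [-0.005  -0.0338  0.1207] rows 2.0065328132403466 0.03821994029815951
```

Emit:
move_arm --plan '[[[0,0,0,-0.005,-0.031,0.02,0.02],[0,0,0,-0.005,-0.031,0.06,0.02],[0,0,0,-0.005,-0.031,0.095,0.02],[0,0,0,-0.005,-0.031,0.112,0.02],[0,0,0,-0.005,-0.031,0.119,0.02]]]'

```text
time: 10.45
eef_pos: [0.4345, 0.1639, 0.0153]
tcp_rot: [0.704, 0.71, 0.002, 0.001]
contact_force: [-0.7, 0.6, -0.6]
opening: 0.364
```

```bash
python3 -c "
from h import *
read_camera('wrist')
go([.4325,.164,.013],.6)
"
```

```text
t 10.5 pos [0.4346 0.1639 0.0151] yaw 0.52 open 0.363 F [ 0.1  0.1 -0.4] q [0.14 0.13 2.22 0.   0.79 0.13]
turn [ 0.3 -0.1 -0.1] shift [ 0.0001 -0.0021  0.0021] rows 0.04774391502805196 0.028714279867844975
```

Emit:
move_arm --plan '[[[0,0,0,0,0,0.001,0.02],[0,0,0,0,0,0.002,0.02],[0,0,0,0,0,0.002,0.05],[0,0,0,0,0,0.002,0.085],[0,0,0,0,0,0.002,0.085]]]'

```text
time: 11.12
eef_pos: [0.4348, 0.1639, 0.0134]
tcp_rot: [0.704, 0.71, 0.002, 0.001]
contact_force: [0.3, 0.1, -0.0]
opening: 0.967
```

```bash
python3 look.py w7 ; python3 -c "
from h import *
go([.56,.205,.17],-80.7)
"
```

```text
[0.4348 0.1639 0.0134] 0.5198342511986642
t 11.18 pos [0.4347 0.1639 0.0133] yaw 0.52 open 0.993 F [ 0.5 -0.4  0.4] q [0.14 0.13 2.22 0.   0.79 0.13]
turn [ 0.2 -0.3 81.2] shift [ 0.0402  0.1265 -0.156 ] rows 3.276450233478994 7.590501821069857
```

View pics/w7.png

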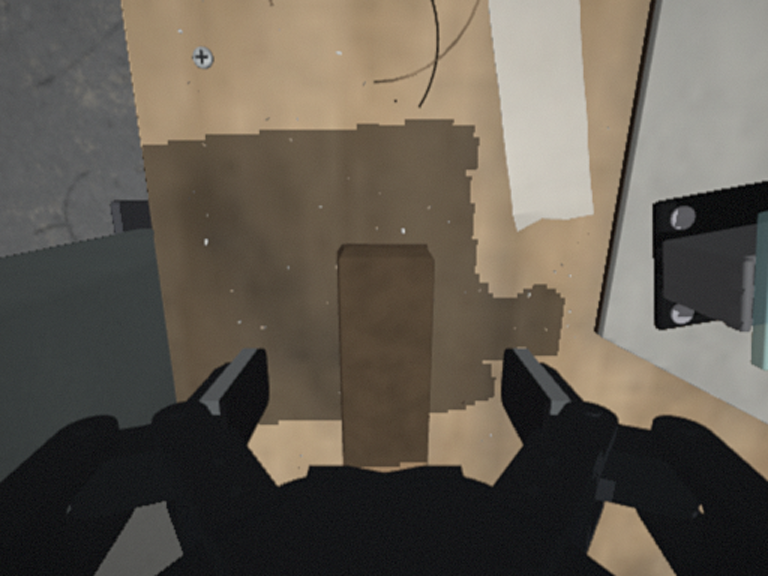

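The block stands flat on the bench and is released. Lifting and turning for the slide grasp.

Emit:
move_arm --plan '[[[0,0,0,0,0,-0.055,0.085],[0,0,10,0.003,0.01,-0.11,0.085],[0,0,20,0.01,0.04,-0.155,0.085],[0,0,30,0.02,0.08,-0.155,0.085],[0,0,40,0.03,0.11,-0.155,0.085]]]'

```text
time: 11.8
eef_pos: [0.5455, 0.195, 0.1703]
tcp_rot: [0.906, 0.424, 0.004, 0.001]
contact_force: [-0.3, 0.4, -0.7]
opening: 0.994
```

```bash
python3 -c "
from h import *
go([.56,.206,.17],-80.7)
"
```

```text
t 11.8 pos [0.5455 0.195  0.1703] yaw -39.83 open 0.994 F [-0.3  0.4 -0.7] q [0.17 0.13 1.87 0.   1.13 0.86]
turn [ 0.1 -0.5 40.9] shift [0.0177 0.0041 0.0004] rows 0.2912923114494166 3.8201931446205712
```

Emit:
move_arm --plan '[[[0,0,10,0.006,0.001,0,0.085],[0,-0.2,20,0.012,0.002,0,0.085],[0,-0.4,30,0.016,0.003,0,0.085],[0,-0.5,40.9,0.017,0.004,0,0.085],[0,-0.5,40.9,0.017,0.004,0,0.085]]]'

```text
time: 12.42
eef_pos: [0.5594, 0.2055, 0.1702]
tcp_rot: [0.997, 0.082, -0.0, 0.001]
contact_force: [-1.3, -0.0, -0.2]
opening: 0.996
```

```bash
python3 -c "
from h import *
read_camera('wrist');read_camera('wrist')";python3 look.py w8 slide_centre:.0475 slide_label:.05; python3 -c "
from h import *
go([.56,.206,.1],-80.7)
"
```

```text
slide_centre 0.69 [257.7, 150.1] [0.5966 0.2107 0.0475]
slide_label 0.66 [255.0, 112.2] [0.6312 0.2191 0.05  ]
[0.5593 0.2055 0.1703] -80.560456459387
t 12.68 pos [0.5593 0.2055 0.1704] yaw -80.64 open 0.991 F [-0.3 -1.2  0.6] q [ 0.18  0.17  1.83 -0.    1.14  1.59]
turn [ 0.1 -0.   0.1] shift [ 0.0007 -0.0006  0.0704] rows 1.126582497700883 0.014250333921528876
```

View pics/w8.png

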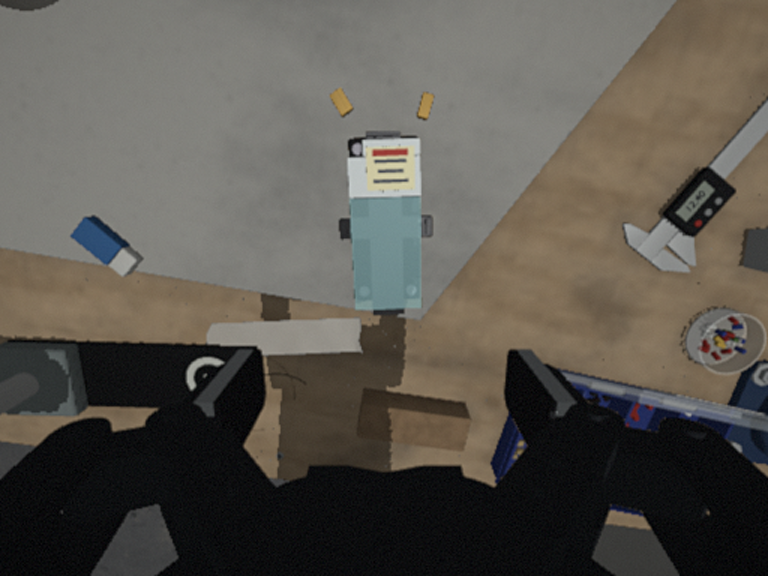

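The slide is clean, spanning x 348–421 and y 138–310 in the picture. The chips lie beyond it at (341,101) and (426,105), and the eraser is untouched at (107,245). Measuring the slide's edges.

```bash
python3 - <<'E'
from h import *
p=np.load("pose.npy");pose=(p[:3],p[3:])
W=lambda u,v,z:ray("wrist",(u/1.5-.17,v/1.5-.17),z,pose)
im=cv2.imread("pics/w8.png");cv2.imwrite("pics/w8z.png",cv2.resize(im[80:330,320:460],(336*1,600),interpolation=cv2.INTER_CUBIC))
S=[W(*c,.05) for c in [(355.5,310),(421.5,310),(421,138),(349,198),(422,198),(348.5,158)]]
print(np.round(S,4))
f=lambda a,b:(np.degrees(np.arctan2(*(b-a)[1::-1])),np.linalg.norm(b-a))
print(f(S[1],S[2]),f(S[0],S[5]),f(S[1],S[0]),"c",(S[0]+S[2])/2)
print("target",W(205,375,.005), "block",W(415,415,.02))
E
```

```text
[[0.5367 0.2223 0.05  ]
 [0.5441 0.1778 0.05  ]
 [0.6527 0.1989 0.05  ]
 [0.61   0.2373 0.05  ]
 [0.6176 0.1916 0.05  ]
 [0.6339 0.241  0.05  ]]
(np.float64(11.010211648701585), np.float64(0.11065818256506385)) (np.float64(10.911680395214695), np.float64(0.09896789782248283)) (np.float64(99.4531773553411), np.float64(0.045091638378694086)) c [0.59472074 0.21062047 0.05      ]
target [0.44423915 0.33899957 0.005     ] block [0.44500736 0.16149996 0.02      ]
```

View pics/w8z.png

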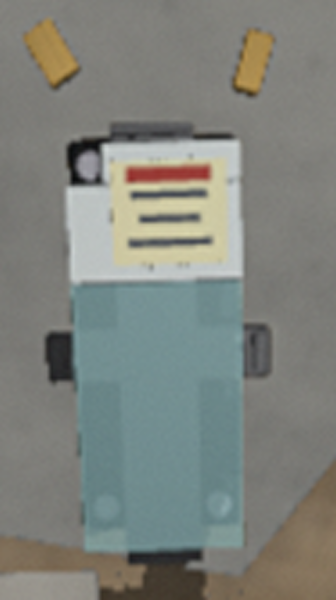

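```bash
python3 -c "
from h import *
go([.56,.2047,.026],-79.8)
"
```

```text
t 12.68 pos [0.5593 0.2055 0.1704] yaw -80.64 open 0.991 F [-0.3 -1.2  0.6] q [ 0.18  0.17  1.83 -0.    1.14  1.59]
turn [ 0.1 -0.  -0.8] shift [0.0005 0.0005 0.1444] rows 2.3105617714163746 0.07953105875794193
```

Emit:
move_arm --plan '[[[0,0,-0.8,0.0005,0.0005,0.045,0.085],[0,0,-0.8,0.0005,0.0005,0.09,0.085],[0,0,-0.8,0.0005,0.0005,0.125,0.085],[0,0,-0.8,0.0005,0.0005,0.144,0.085],[0,0,-0.8,0.0005,0.0005,0.144,0.085]]]'

```text
time: 13.3
eef_pos: [0.5591, 0.2045, 0.0252]
tcp_rot: [0.996, 0.089, -0.001, 0.001]
contact_force: [0.0, 0.4, 0.2]
opening: 0.992
```

```bash
python3 look.py w9 slide_centre:.0475 slide_label:.05; python3 -c "
from h import *
go([.56,.2047,.026],-79.8)
"
```

```text
slide_centre 0.91 [256.9, 188.3] [0.5949 0.2113 0.0475]
slide_label 0.68 [256.8, 102.0] [0.6317 0.218  0.05  ]
[0.5591 0.2045 0.0252] -79.81840152093368
t 13.45 pos [0.5615 0.205  0.0283] yaw -79.83 open 0.995 F [-0.4  0.   0.4] q [ 0.18  0.36  1.89 -0.    0.89  1.58]
turn [ 0.1 -0.2 -0. ] shift [-0.0016  0.      0.0023] rows 0.04516272567710165 0.023122866873458645
```

View pics/w9.png

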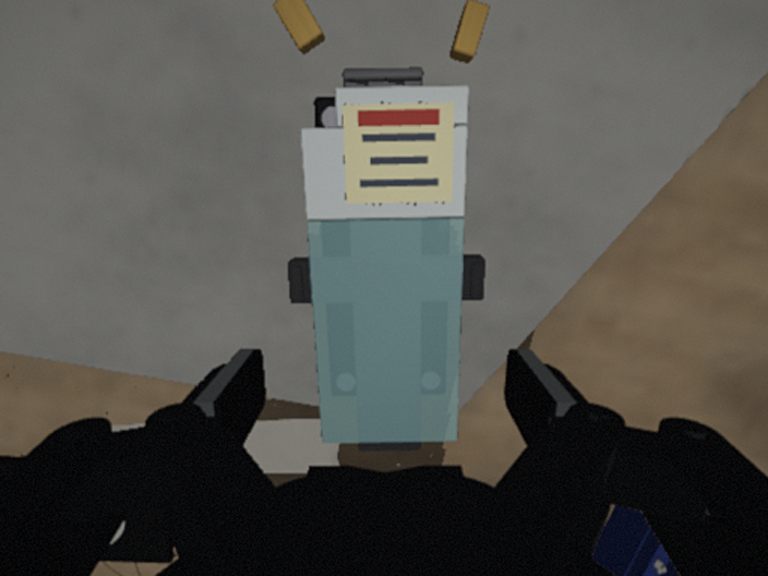

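The slide lies square and centred between the pads, with its axis at column 388. Closing.

Emit:
move_arm --plan '[[[0,0,0,-0.001,0,0.002,0.07],[0,0,0,-0.001,0,0.002,0.055],[0,0,0,-0.001,0,0.002,0.035],[0,0,0,-0.001,0,0.002,0.035],[0,0,0,-0.001,0,0.002,0.035]]]' --force 50

```text
time: 14.08
eef_pos: [0.5613, 0.205, 0.0274]
tcp_rot: [0.996, 0.089, 0.003, 0.001]
contact_force: [0.1, 0.3, 5.9]
opening: 0.522
```

```bash
python3 look.py w10 ; python3 -c "
from h import *
go([.56,.2047,.12],-79.8)
"
```

```text
[0.5613 0.205  0.0274] -79.8243130728935
t 14.12 pos [0.5613 0.205  0.0273] yaw -79.83 open 0.524 F [-1.  -0.3  5.5] q [ 0.18  0.36  1.89 -0.    0.88  1.58]
turn [ 0.1 -0.3 -0. ] shift [-0.0008  0.0003 -0.0927] rows 1.4825603617785479 0.029499401133524363
```

View pics/w10.png

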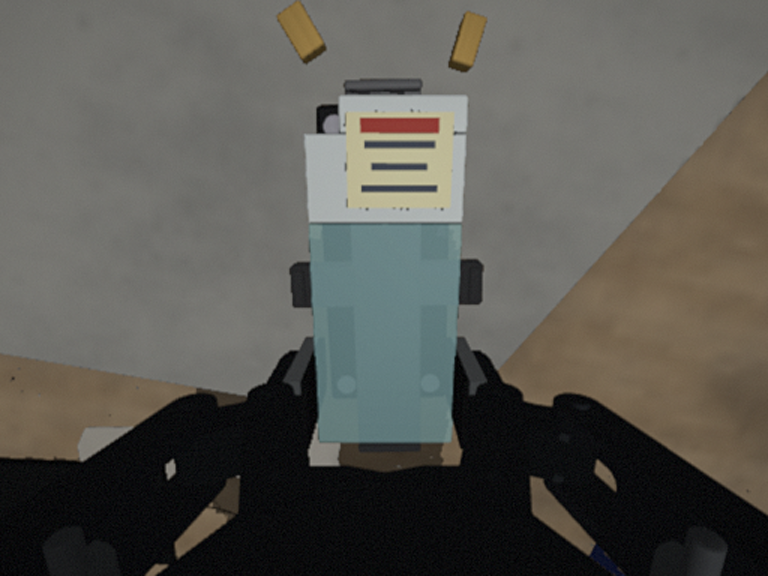

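Emit:
move_arm --plan '[[[0,0,0,0,0,-0.008,0.035],[0,0,0,0,0,-0.025,0.035],[0,0,0,0,0,-0.05,0.035],[0,0,0,0,0,-0.08,0.035],[0,0,0,0,0,-0.1,0.035]]]'

```text
time: 14.75
eef_pos: [0.5613, 0.2053, 0.1297]
tcp_rot: [0.996, 0.089, 0.004, 0.001]
contact_force: [0.8, -0.1, -0.4]
opening: 0.529
```

```bash
python3 -c "
from h import *
read_camera('wrist')
im=read_camera('scene');cv2.imwrite('pics/s4.png',cv2.resize(im[120:240,200:360,::-1],(800,600),interpolation=cv2.INTER_CUBIC))";python3 look.py w11 slide_label:.147; python3 -c "
from h import *
go([.45,.263,.1],7)
"
```

```text
slide_label 0.9 [256.5, 106.4] [0.6337 0.2189 0.147 ]
[0.5626 0.2055 0.1309] -79.82376737674502
t 14.95 pos [0.5606 0.2051 0.1273] yaw -79.83 open 0.526 F [ 0.3 -0.4 -1.4] q [ 0.18  0.22  1.86 -0.    1.06  1.58]
turn [  0.3  -0.1 -86.8] shift [-0.0987 -0.0766  0.0267] rows 2.0442629260027436 8.114658863618612
```

View pics/w11.png

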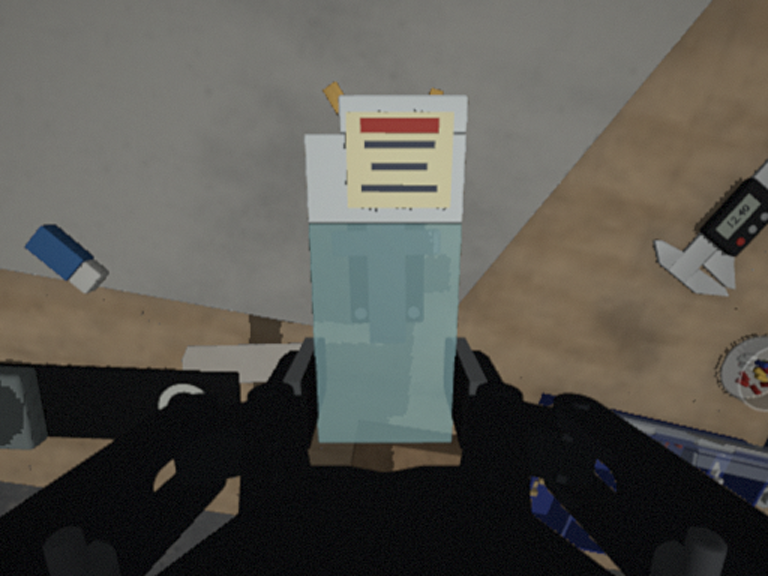

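View pics/s4.png

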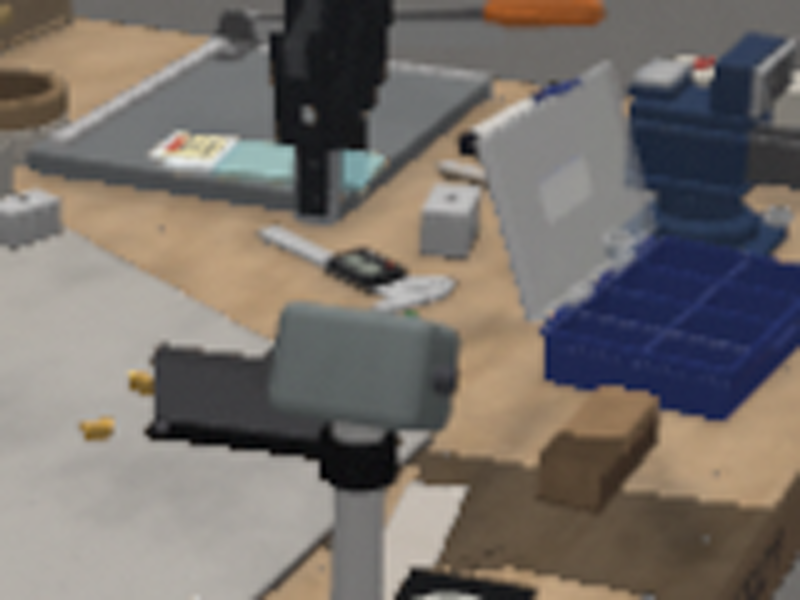

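The slide is held level at the same picture position as on the stand, so it hasn't slipped. Its frosted end is at (404,97). The stand is empty and the block is on the bench. Swinging round towards the reader.

Emit:
move_arm --plan '[[[0,0,-10,-0.02,0,-0.01,0.035],[0,0,-20,-0.04,-0.001,-0.02,0.035],[0,0,-30,-0.06,-0.002,-0.023,0.035],[0,0,-40,-0.08,-0.003,-0.023,0.035],[0,0,-50,-0.1,-0.004,-0.023,0.035]]]'

```text
time: 15.58
eef_pos: [0.4595, 0.1911, 0.1479]
tcp_rot: [0.864, 0.504, 0.0, 0.001]
contact_force: [-0.2, -0.3, -0.6]
opening: 0.525
```

```bash
python3 -c "
from h import *
go([.455,.19,.15],7)
"
```

```text
t 15.57 pos [0.4595 0.1911 0.1479] yaw -29.5 open 0.525 F [-0.2 -0.3 -0.6] q [ 0.19 -0.02  2.08 -0.    1.08  0.71]
turn [  0.1   0.1 -36.5] shift [-0.0032 -0.0034 -0.0021] rows 0.08109170093969238 3.411100561337108
```

Emit:
move_arm --plan '[[[0,0,-10,-0.002,-0.002,-0.002,0.035],[0,0,-20,-0.003,-0.003,-0.002,0.035],[0,0,-29,-0.003,-0.003,-0.002,0.035],[0,0,-36.5,-0.003,-0.003,-0.002,0.035],[0,0,-36.5,-0.003,-0.003,-0.002,0.035]]]'

```text
time: 16.2
eef_pos: [0.4544, 0.1897, 0.1483]
tcp_rot: [0.663, 0.748, -0.001, 0.001]
contact_force: [-0.1, 0.6, -0.6]
opening: 0.526
```

```bash
python3 -c "
from h import *
read_camera('top');im=read_camera('top');cv2.imwrite('pics/t2.png',cv2.resize(im[180:280,160:385,::-1],(788,350),interpolation=cv2.INTER_CUBIC))";python3 look.py w12 slide_label:.17 read_spot:0.12 reader:0; 
```

```text
slide_label 0.64 [257.6, 106.4] [0.4475 0.2616 0.17  ]
[0.4548 0.1898 0.1488] 6.880140191635041
```

View pics/w12.png

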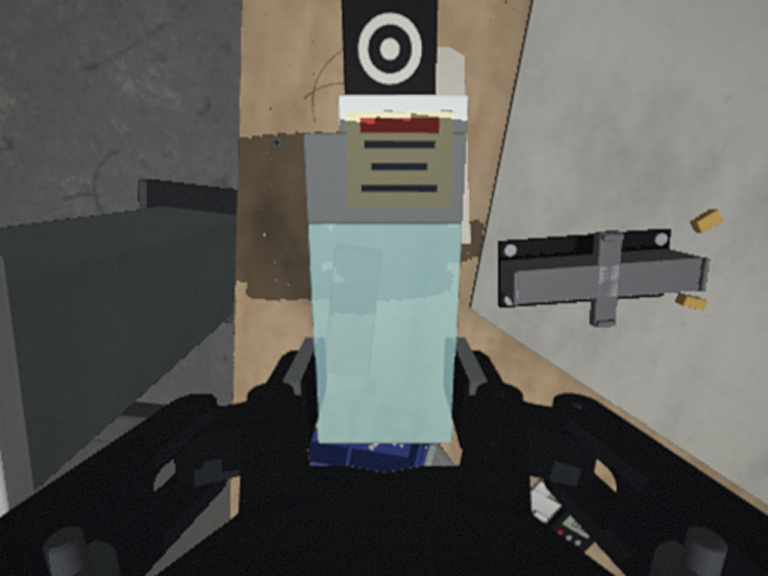

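View pics/t2.png

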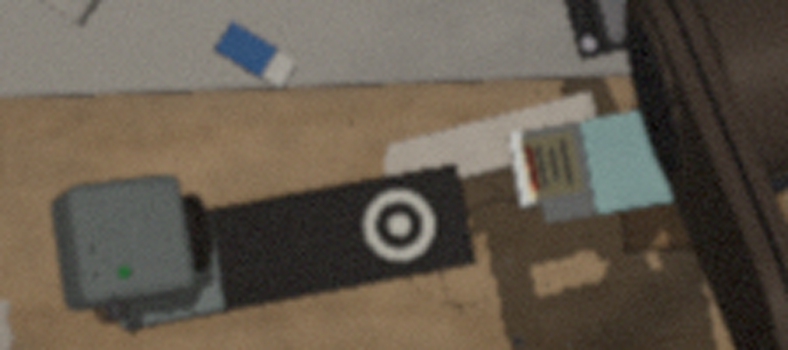

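The target is at (389.5,48) just ahead of the slide's end, and the foot's edges run parallel to the slide. Computing the final shift.

```bash
python3 - <<'E'
from h import *
p=np.load("pose.npy");pose=(p[:3],p[3:])
im=cv2.imread("pics/w12.png");cv2.imwrite("pics/w12z.png",cv2.resize(im[0:110,320:470],(750,550),interpolation=cv2.INTER_CUBIC))
W=lambda u,v,z,po=pose:ray("wrist",(u/1.5-.17,v/1.5-.17),z,po)
t=W(389.5,48.5,.005);print("target",t)
e=[W(*c,.005) for c in [(342.5,95),(342.5,2),(436,95),(438,2)]];print(np.round(e,4))
f=lambda a,b:np.degrees(np.arctan2(*(b-a)[1::-1]))
print("foot yaw",f(e[0],e[1]),f(e[2],e[3]),"width",np.linalg.norm(e[0]-e[2]))
# slide in tool frame, tool z of label face=-.0227
I=([0,0,0],[0,0,0,1])
TS=lambda u,v:W(u,v,-.0227,I)
c=[TS(*k) for k in [(339.5,96),(467.5,96),(308,222),(463,222),(318,442),(452,442)]]
print(np.round(c,4)); 
print("axis angle",f(c[5],c[1]), "frost len",c[1][0]-c[3][0],"len",c[1][0]-c[5][0],"w",c[3][1]-c[2][1])
E
```

```text
target [0.4412345  0.33509072 0.005     ]
[[0.4143 0.3047 0.005 ]
 [0.4094 0.3569 0.005 ]
 [0.4745 0.312  0.005 ]
 [0.4677 0.364  0.005 ]]
foot yaw 95.34687573662859 97.50455057430692 width 0.06066283190514111
[[ 0.0886 -0.0114 -0.0227]
 [ 0.0886  0.0233 -0.0227]
 [ 0.0546 -0.0216 -0.0227]
 [ 0.0547  0.0238 -0.0227]
 [-0.0199 -0.0219 -0.0227]
 [-0.0199  0.0239 -0.0227]]
axis angle -0.3219391579833741 frost len 0.03392364025762229 len 0.10848796808136521 w 0.04546273339340838
```

View pics/w12z.png

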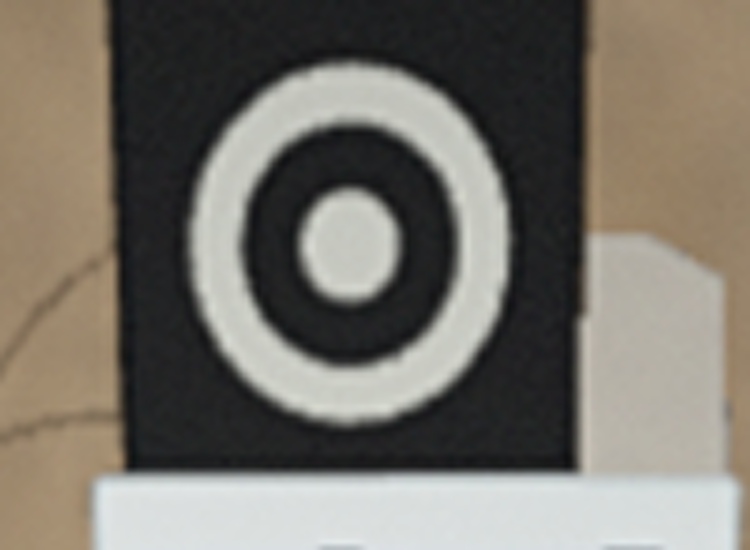

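```bash
python3 - <<'E'
from h import *
M=Rdown(7.0);t=np.array([.4412,.3351,.12])-M@np.array([.0713,.0011,-.0202]);print(t)
go(t,7.0)
E
```

```text
[0.44879748 0.2641974  0.0998    ]
t 16.5 pos [0.4553 0.1899 0.1497] yaw 6.96 open 0.523 F [ 0.1  0.2 -0.5] q [ 0.19 -0.03  2.09 -0.    1.09  0.07]
turn [ 0.1  0.1 -0. ] shift [0.0747 0.0025 0.0497] rows 1.4353247934414397 0.015365771598398945
```

Emit:
move_arm --plan '[[[0,0,0,0.02,0.001,0.015,0.035],[0,0,0,0.04,0.002,0.03,0.035],[0,0,0,0.06,0.0025,0.042,0.035],[0,0,0,0.0735,0.0025,0.05,0.035],[0.1,0.1,0,0.0745,0.0025,0.05,0.035]]]'

```text
time: 17.12
eef_pos: [0.4482, 0.2644, 0.0989]
tcp_rot: [0.662, 0.749, -0.001, -0.0]
contact_force: [-0.4, 0.7, -0.9]
opening: 0.52
```

```bash
python3 - <<'E'
from h import *
for i in range(3): im=read_camera('top')
cv2.imwrite('pics/t3.png',cv2.resize(im[180:280,160:385,::-1],(788,350),interpolation=cv2.INTER_CUBIC))
for r in pinpoint("top","slide_label")[:2]: print(r,ray("top",r["centre"],.12))
im=read_camera('scene');cv2.imwrite('pics/s5.png',cv2.resize(im[140:300,200:360,::-1],(600,600),interpolation=cv2.INTER_CUBIC))
for r in pinpoint("scene","slide_label")[:2]: print(r)
print("pred",proj("scene",[.4412,.3351,.12]),proj("top",[.4412,.3351,.12]))
E
python3 look.py w13 slide_label:.1225;python3 -c "
from h import *
go([.4488,.2642,.0998],7)"
```

```text
{'centre': [273.8, 237.5], 'p': 0.73} [0.44051672 0.33426076 0.12      ]
{'centre': [292.4, 194.5], 'p': 0.52}
pred [290.9402255  196.00216051] [273.31005613 237.14396511]
slide_label 0.58 [255.7, 106.1] [0.4412 0.3354 0.1225]
[0.4493 0.2637 0.1001] 6.912934719860969
t 17.52 pos [0.4491 0.2637 0.0999] yaw 6.92 open 0.521 F [ 0.9  0.7 -0. ] q [ 0.34  0.1   2.05 -0.    0.99  0.22]
turn [ 0.   0.  -0.1] shift [ 0.0005 -0.0003  0.0001] rows 0.009324110877817838 0.008394975399921912
```

View pics/w13.png

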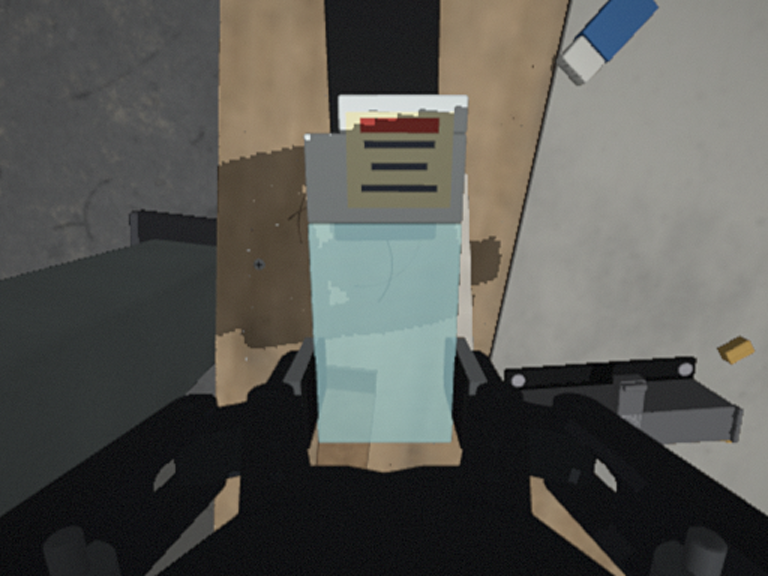

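View pics/t3.png

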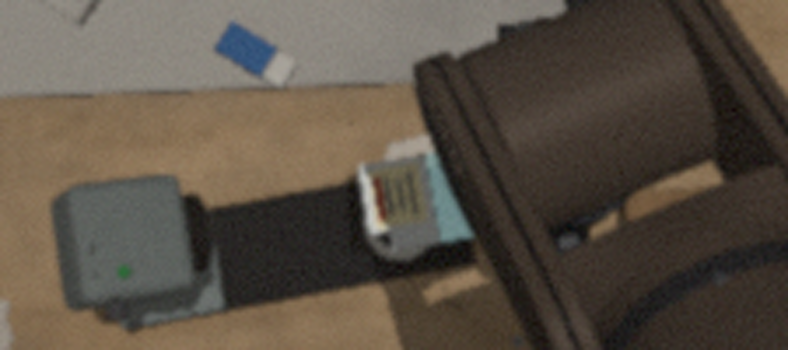

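View pics/s5.png

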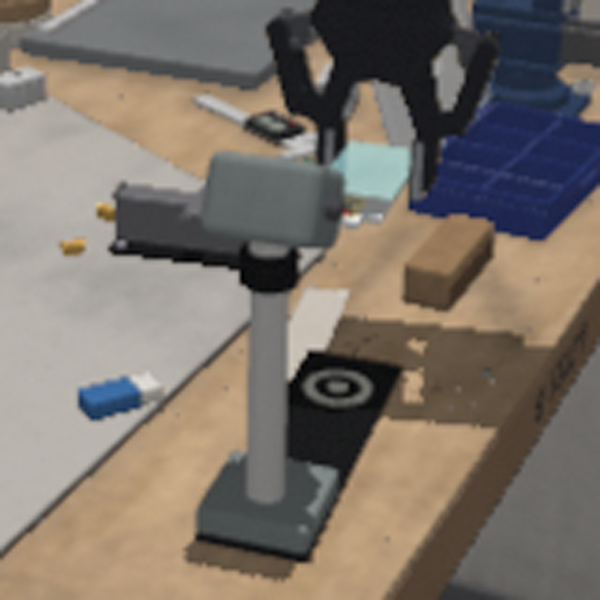

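```bash
python3 - <<'E'
from h import *
p=np.load("pose.npy");pose=(p[:3],p[3:])
im=cv2.imread("pics/w13.png").astype(float).sum(2)
W=lambda u,v,z:ray("wrist",((u+.5)/1.5-.5,(v+.5)/1.5-.5),z,pose)
L=[];Rr=[]
for v in range(3,90,4):
    g=np.diff(im[v]);L.append(W(300+np.argmin(g[300:350])+.5,v,.005));Rr.append(W(420+np.argmax(g[420:460])+.5,v,.005))
for E in (L,Rr):
    E=np.array(E);k=np.polyfit(E[:,1],E[:,0],1);print("yaw",90-np.degrees(np.arctan(k[0])),"x at y=.335",np.polyval(k,.3351),E[:,1].min(),E[:,1].max(),np.std(E[:,0]-np.polyval(k,E[:,1])))
E
```

```text
yaw 97.80503475646923 x at y=.335 0.411509794045385 0.373565442144684 0.41234748309095437 0.000165291443962238
yaw 97.91913737244973 x at y=.335 0.4713849036415411 0.3807891044040632 0.41955394775337007 0.00013569927193963404
```

The foot's edges give a reader heading of 97.8°, against about 97.2° for the slide. Making a small final trim.

Emit:
move_arm --plan '[[[0,0,-0.3,0,0.0005,0,0.035],[0,0,-0.6,0.0005,0.0007,0,0.035],[0,0,-0.6,0.0005,0.0007,0,0.035],[0,0,-0.6,0.0005,0.0007,0,0.035],[0,0,-0.6,0.0005,0.0007,0,0.035]]]'

```text
time: 18.15
eef_pos: [0.4497, 0.2643, 0.0998]
tcp_rot: [0.659, 0.752, -0.0, 0.0]
contact_force: [0.2, -0.4, -0.3]
opening: 0.526
```

```bash
python3 look.py w14 slide_label:.1225;python3 - <<'E'
from h import *
s=get_state();M=R.from_quat(s["tcp_rot"]).as_matrix()
print("label",s["eef_pos"]+M@np.array([.0713,.0011,-.0202]),yawof(s["tcp_rot"]),"tilt",M[:,2])
from plant import ticket
print(ticket.sign_off()); print(get_state()["time"])
E
```

```text
slide_label 0.79 [255.8, 105.9] [0.4409 0.3361 0.1225]
[0.4497 0.2643 0.0998] 7.519495477886549
label [0.44153385 0.33518066 0.12004786] 7.519336452978319 tilt [ 2.45082983e-04 -6.01855863e-04 -9.99999789e-01]
the job is handed in; nothing more can be done
None
the job is handed in; nothing more can be done
```

View pics/w14.png

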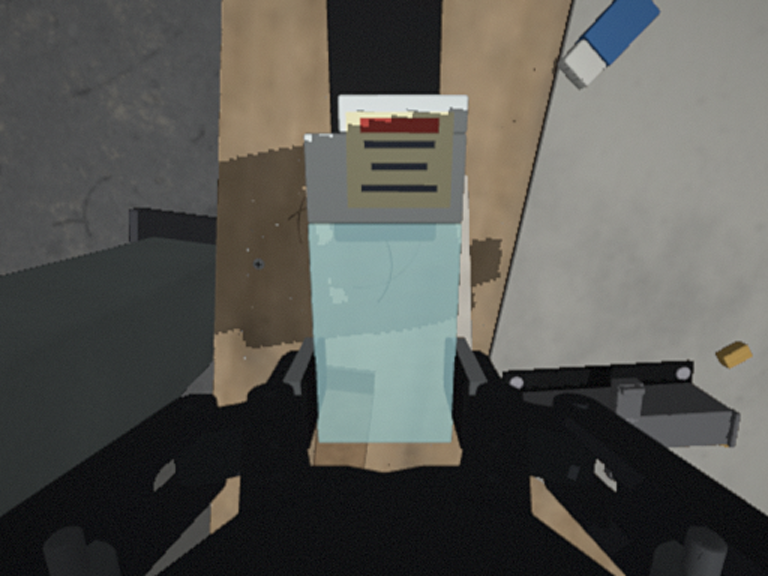

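I wiped both brass offcuts off the slide with the cork block; they lie on the board beyond the stand. The slide stayed on its stand while I did it, and I then set the block back on the bench. I gripped the slide by its clear part and handed the job in at about 18 s, still holding it label up over the reader's target.

**Position:** at hand-in the frosted end's centre worked out at (0.4415, 0.3352, 0.120) m. The target measured (0.4412, 0.3351) m, and the tool was level to about 0.04°. The networks' readings of the label agreed to about 1–1.5 mm: the last wrist one was (0.4409, 0.3361) m, and a top-camera one before the final trim was (0.4405, 0.3343) m.

**Heading:** the slide points at about 97.8°. My readings of the reader's direction disagreed by up to a degree: 96.9–97.5° from the top view and 97.8–97.9° from the last wrist edge fit. I trimmed to the wrist fit.

**Rest of the scene:** the eraser looks untouched in the top and wrist pictures, and none of the force readings I took at the end of a move or look passed about 7 N. The slide sat the same in the grip from pick-up to the end, so it did not slip.

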